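# Pin the work-stand leg to its bracket and lock it at its length mark

### The job

Take the red-knobbed pin from the wooden block and push it all the way down through the bracket and the leg's steel tang, then let go of it. Then pull the sliding leg out by its foot until the orange band comes to the mouth of the black collar and, holding it there against its spring, close the red cam lever fully alongside the leg with the same hand. Finish while still holding the leg at its mark with the lever closed; leave everything else where it is.

Things in the scene. Friction and masses are not known exactly. Their poses are not given: they have to be found in the camera images.
- stand: Fixed telescoping stand leg on a plywood board 12 mm thick (x -170 to 50, y +-60 mm). Origin: underside of the board, on the table, under the leg's axis. +x: the way the leg slides out; +y: lever side. Leg axis at y = 0, 45 mm high. Grey outer tube 28 mm square, x -90 to 50; black collar 38 mm wide, top 65 mm high, x 16 to 50. Nothing but table lies below the leg beyond the collar.
- stand_hole (a point): Mouth of the vertical pin hole, centre, on top of the blue bracket, 50 mm above the table. Hole 12 mm in diameter through upper lip, steel tang and lower lip, slightly chamfered; open below to 30 mm under this point. Nothing higher than 59 mm stands within 80 mm of it.
- mouth (a point): Centre of the collar's mouth, on the leg's axis, 45 mm above the table; stand x = 50 mm. Axes as the stand's.
- leg_slide (a joint): How far the sliding leg is out of the collar, m. 0 = fully in (as at the start), 0.065 = stop; 0.045 = the centre of the 8 mm orange band lies at the collar's mouth, i.e. the leg is at its mark. A spring pulls it in: 2.5 N at 0, 7 N at the mark, also with the lever closed, so it runs back when let go.
- leg: Sliding aluminium leg, 16 mm wide (y), 34 to 56 mm above the table, with a black foot plate at its end: 12 mm thick, 20 to 56 mm above the table, sticking out only away from the lever, y -62 to +8 mm. Origin on the axis, at the collar's mouth when fully in; axes as the stand's. A rubber tip stands 18 mm past the foot plate.
- foot_face (a point): On the foot plate's inner face (towards the collar), 30 mm beside the axis (-y), 45 mm high; 30 mm from the mouth when the leg is fully in, 75 mm at the mark. With the hand straddling leg and lever, the finger on the -y side, standing between collar and foot, can push this face outwards.
- cam_lever (a joint): Angle of the cam lever, rad. 0 = closed, parallel to the leg (end stop); starts at 0.26 to 0.36 open, at most 0.40. It stays where it is put (about 1 N at the tip moves it).
- lever: Red cam lever: 8 mm thick, 33 to 57 mm above the table, 92 mm long from its vertical pivot (its origin; stand x 30, y 24 mm). Own x axis runs to the tip; the bar spans own y -12 to -4 mm. Closed: outer face at stand y +20, tip at stand x 122 mm. Squeezing across leg and lever closes it: together 28 mm wide when closed (stand y -8 to +20), about 62 mm at most when open.
- lever_tip (a point): End of the lever, middle of its thickness, 45 mm high.
- pin_block: Fixed wooden block 60 x 120 x 42 mm high, two upright holes 60 mm apart along its y; origin at the centre of its underside.
- pin: The loose retaining pin, upright in one hole of the block: steel shank 10 mm in diameter and 36 mm long with a tapered tip, steel collar 20 mm in diameter and 4 mm thick, then a red knob 16 mm in diameter and 26 mm high; 66 mm overall, about 60 g. Origin: tip of the shank; z along the pin to the knob. In the block its collar rests on the block's top.
- pin_collar (a point): Underside of the pin's collar, on its axis (36 mm above the tip). It meets stand_hole when the pin is fully in.
- spare_pin: Spare pin of the same size with a black knob, in the other hole of the block. Leave it.
- pipe_tee: White plastic pipe tee, 115 mm long, 56 mm high. Bystander; origin under its centre.
- tub: Open white plastic tub, 110 mm wide, 95 mm high. Bystander; origin under its centre.
- screwdriver: Yellow-handled screwdriver lying to the right of the stand. Bystander.
- wrench: Steel wrench lying beyond the stand. Bystander.
- timer: Round white timer, 68 mm wide, 40 mm high. Bystander; origin under its centre.
- can: Green can, 52 mm wide, 120 mm high. Bystander; origin under its centre.

How it is judged:
By the outcome, as a careful person would: the job done as asked, in the order asked, and still so for the second after the job is handed in, while the arm keeps its last pose, push and grip.
It also fails if it takes over 42 s, if anything falls off the work surface, if the arm or the gripper's body presses on something with over 40 N, if the wrist force passes 120 N, or if a joint passes its speed limit or range.

### The arm

A 6-joint arm with a two-finger parallel gripper is mounted at the origin on the work surface. World frame = base frame: x ahead of the robot, y to its left, z up, the work surface at z = 0. Lengths are in m, angles in rad, forces in N, time in s.
With the tool pointing down it reaches from about 0.375 to 0.9 m from the base axis. Payload 3.1 kg.
Tool frame: the origin (TCP) lies midway between the tips of the shut fingers; the grasp point (between the pads) lies 19 mm behind it; z points along the fingers, y is the line along which they close (so a half turn about z gives the same grasp; the last joint's range is limited). The gripper opens to 85 mm and grips with 20 to 120 N. Pads are 22 mm wide; open, the fingers measure 114 mm over their backs; the gripper's body (76 mm by 85 mm) begins 54 mm behind the grasp point. The pads swing forward as they close: fully open they stand 13 mm farther back than shut.
Start: joints at [-1.51, 0.527, 1.433, -0, 1.181, -0.178], TCP at [0.148, -0.607, 0.205] pointing down, gripper open.
Joint ranges: [-3.08, 3.08], [-0.75, 2.2], [0.22, 2.44], [-1.43, 4.57], [0, 2.65], [-2.85, 2.85]. Speed limits (rad/s): [2.79, 2.79, 3.14, 3.14, 3.14, 3.14].

### API

Orientations are given as a unit quaternion [x, y, z, w].
In Python, from station import manip gives the robot as it stands.
- The arm moves only by the tool drive_tool, never from a script. Its argument "motion" is a list that holds one entry, the list of rows, each a list of 5 numbers: the finger opening in mm, from 0 to 85.4, then the shift along the tool's x, y, z in units of 30 mm (1.0 is 30 mm), then the turn about the tool's z in units of 8 degrees (1.0 is 8 degrees). In form: [[[fingers, x, y, z, yaw], ...]]. A call has 1 to 10 rows; each row is the pose to reach, as a shift and turn from the pose commanded when the call began, along the tool's axes at that moment; what a row does not reach only later rows make up. A row lasts 1/10 s, in which the tool goes at most 50 mm and 8.59 degrees, less where a joint would pass 70% of its speed; a pose out of reach is approached as far as the arm can. A call with a gripper value outside its range is refused whole. The fingers move at their own pace and stop on an object; "squeeze" is the grip in N (left out, the last holds). Time passes only in rows, so rows that repeat a pose let the fingers close. It gives the time, the measured TCP pose, the force, the opening and the grip force at its end, in the units of the state.
- manip.sense(): the state, without advancing time (a new reading comes with each control period).
- manip.snapshot(name): name is "scene" or "top" or "wrist"; returns the picture (384x512x3 uint8, red, green, blue); there is no depth.
- manip.camera_model(name): a dict with "fov_y" (degrees; the focal length in pixels is half the picture's height over the tangent of half this angle, whatever the lens; pixels are square), "cx", "cy" (the principal point, pixels), "k1" (the pictures are not rectified: a ray, as slopes to the right and down, at radius r is drawn at 1 + k1 r^2 times it, then the intrinsics apply), "origin" and "orientation" of the camera in the world. Camera axes: x right, y up, looking along -z (the intrinsics and any distortion apply to the point x, -y, -z); pixel columns grow to the right and rows downward; lengths in m; the calibration is good to about 2 mm. A picture is of the moment at which its call begins: read the wrist's pose just before it. camera_model takes no time and is no camera call; for the wrist camera it gives the pose at the moment of the call.
- manip.sign_off(): hands the job in; it is judged then, once.
The state is a dict: "t": time; "q": joint angles; "qd": joint speeds; "tau": joint torques, N m; "tcp_pos": TCP position; "tool_rot": TCP orientation; "force": force on the tool from outside, world axes, zero at the start; "ft_torque": the same for the moment, N m; "finger_gap": opening from 0.0 (shut) to 1.0 (fully open); "gripper_force": force on a finger pad.
Only numpy, scipy, OpenCV 4.12 (cv2) and the standard library are available. Lean on these libraries where they do the work, as an engineer would, in place of code of your own. Each camera call takes 0.05 s, during which the arm holds its last target. There are 200 camera calls.

## Working session

There is one attempt and no reset: what is moved stays moved. The work goes in short steps, Python scripts to look and compute and a tool call to move; the robot and the scene stay as the last step left them, time stands still between calls to the robot, and variables do not carry over. Pictures are saved under pics/ and viewed, at most 10 in all, crops included, and the job is handed in when it is done.

Besides the shell and the picture viewer there is one more tool, called by a JSON object that holds its "method" and its "body". drive_tool: Moves the arm, as the interface text tells. Its arguments: {"type":"object","properties":{"motion":{"type":"array","items":{"type":"array","items":{"type":"array","items":{"type":"number"}}}},"squeeze":{"type":"number"}},"required":["motion"]}

```bash
mkdir -p pics; ls; cat > h.py <<'E'
import numpy as np, cv2, json
from station import manip
from scipy.spatial.transform import Rotation as R
def snap(n,f):
    m=manip.camera_model(n); im=manip.snapshot(n); cv2.imwrite('pics/'+f+'.png',im[:,:,::-1]); json.dump({k:(np.array(v).tolist()) for k,v in m.items()},open('pics/'+f+'.json','w')); return im
def cam(f):
    m=json.load(open('pics/'+f+'.json')); F=192/np.tan(np.radians(m['fov_y']/2))
    return m,F,R.from_quat(m['orientation']),np.array(m['origin'])
def ray(f,u,v):
    m,F,r,o=cam(f); d=np.array([(u-m['cx'])/F,(v-m['cy'])/F]); s=d.copy()
    for _ in range(30): s=d/(1+m['k1']*(s@s))
    w=r.apply([s[0],-s[1],-1]); return o,w/np.linalg.norm(w)
def atz(f,u,v,z):
    o,w=ray(f,u,v); return o+w*(z-o[2])/w[2]
def tri(*obs):
    A=np.zeros((3,3));b=np.zeros(3)
    for f,u,v in obs:
        o,w=ray(f,u,v);P=np.eye(3)-np.outer(w,w);A+=P;b+=P@o
    p=np.linalg.solve(A,b)
    return p,[round(1e3*np.linalg.norm(np.cross(p-ray(*o)[0],ray(*o)[1])),1) for o in obs]
def proj(f,p):
    m,F,r,o=cam(f); c=r.inv().apply(np.array(p)-o); s=np.array([c[0],-c[1]])/-c[2]; s=s*(1+m['k1']*(s@s)); return s*F+[m['cx'],m['cy']]
E
python3 - <<'E'
from h import *
for n in ['scene','top','wrist']:
    snap(n,n+'0'); m=cam(n+'0')[0]; print(n,{k:np.round(v,3) for k,v in m.items()})
a=[cv2.imread(f'pics/{n}0.png') for n in ['scene','top']]
for n,i in zip(['scene','top'],a): cv2.imwrite(f'pics/{n}0b.png',cv2.resize(i,(800,600),interpolation=cv2.INTER_CUBIC))
s=manip.sense();print({k:np.round(v,3) for k,v in s.items()})
E
```

```text
pics
scene {'fov_y': np.float64(49.988), 'cx': np.float64(252.436), 'cy': np.float64(193.759), 'k1': np.float64(0.021), 'origin': array([1.02, 0.67, 1.06]), 'orientation': array([0.083, 0.325, 0.908, 0.251])}
top {'fov_y': np.float64(48.494), 'cx': np.float64(256.991), 'cy': np.float64(193.806), 'k1': np.float64(-0.042), 'origin': array([ 0.55 , -0.039,  1.308]), 'orientation': array([ 0.028, -0.021, -0.697,  0.716])}
wrist {'fov_y': np.float64(65.341), 'cx': np.float64(258.158), 'cy': np.float64(190.891), 'k1': np.float64(0.022), 'origin': array([ 0.218, -0.59 ,  0.372]), 'orientation': array([-0.11 ,  0.087, -0.611,  0.779])}
{'t': np.float64(0.15), 'q': array([-1.509,  0.528,  1.434,  0.   ,  1.181, -0.179]), 'qd': array([-0.001, -0.002, -0.003,  0.   ,  0.001,  0.   ]), 'tau': array([ 1.0000e-03, -4.4274e+01, -1.7828e+01, -0.0000e+00,  6.0000e-03,
        0.0000e+00]), 'tcp_pos': array([ 0.148, -0.607,  0.204]), 'tool_rot': array([ 0.993,  0.12 ,  0.   , -0.001]), 'force': array([-0.147, -0.784, -0.947]), 'ft_torque': array([0.017, 0.008, 0.002]), 'gripper_force': np.float64(0.0), 'finger_gap': np.float64(0.996)}
```

View pics/scene0b.png

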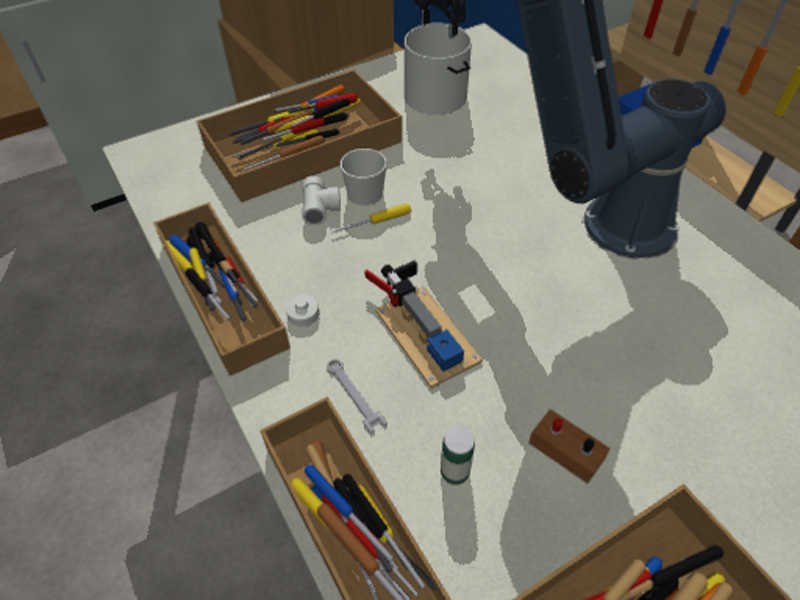

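View pics/top0b.png

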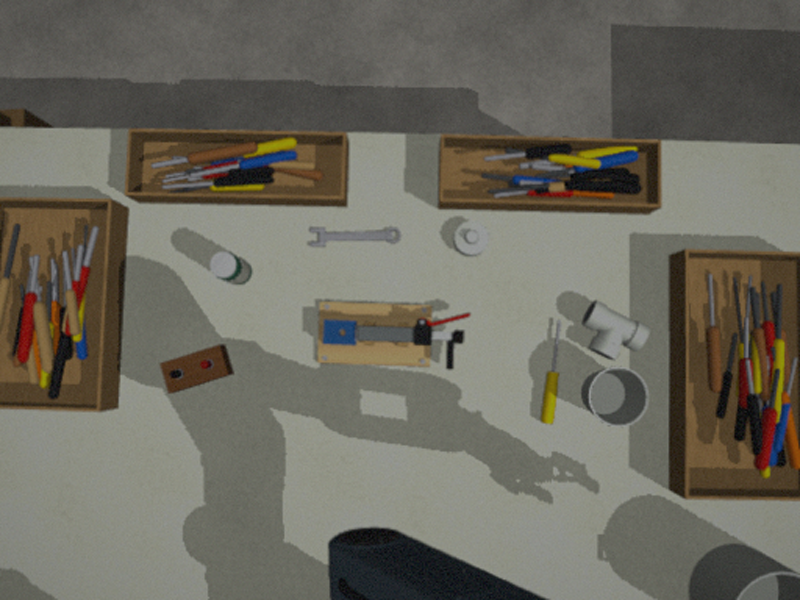

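The scene picture has the red pin knob at (557,426) and the stand near (430,320), at 800-wide scale. In the top picture the red pin is at (206,365), the stand hole near (340,331) and the foot at (455,345). Next I'll make enlarged crops.

```bash
python3 - <<'E'
from h import *
def crop(f,x,y,w,h,s): return cv2.resize(cv2.imread(f'pics/{f}.png')[y:y+h,x:x+w],None,fx=s,fy=s,interpolation=cv2.INTER_CUBIC)
a=np.hstack([crop('top0',200,185,100,60,4),crop('top0',100,215,50,60,4)])
b=np.hstack([crop('scene0',230,165,80,90,4),crop('scene0',335,255,60,60,4).repeat(1,0)[:,:]if 0 else crop('scene0',335,245,60,90,4)])
W=max(a.shape[1],b.shape[1])
p=lambda i:cv2.copyMakeBorder(i,0,0,0,W-i.shape[1],cv2.BORDER_CONSTANT)
cv2.imwrite('pics/m0.png',np.vstack([p(a),p(b)]))
print(a.shape,b.shape)
E
```

```text
(240, 600, 3) (360, 560, 3)
```

View pics/m0.png

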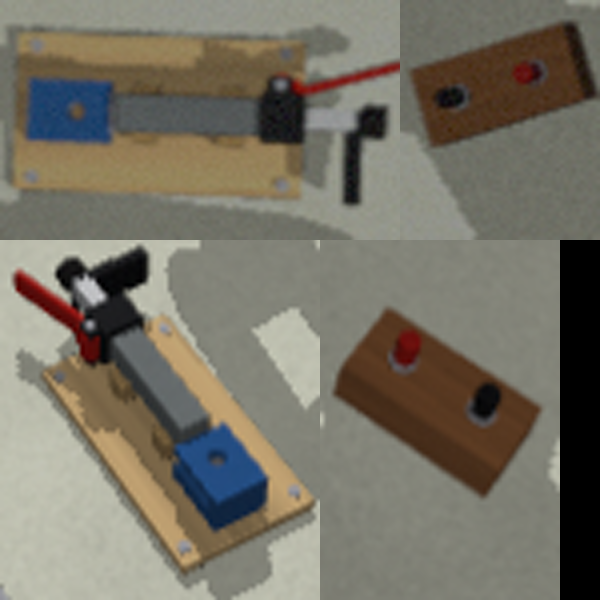

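The crops show: top hole at crop (77,110), pin collar at (532,71), scene hole at (217,460), knob top at (409,338) and pin collar at (403,362). Foot is at (350-385,110-200) and the lever runs to (400,67) and beyond.

```bash
python3 - <<'E'
from h import *
np.set_printoptions(precision=4,suppress=True)
T=lambda x,y:('top0',200+x/4-.4,185+y/4-.4)
TP=lambda x,y:('top0',100+(x-400)/4-.4,215+y/4-.4)
S=lambda x,y:('scene0',230+x/4-.4,165+(y-240)/4-.4)
SP=lambda x,y:('scene0',335+(x-320)/4-.4,245+(y-240)/4-.4)
print('hole',tri(T(77,110),S(217,460)),atz(*T(77,110),.05))
print('knobtop',tri(TP(524,73),SP(409,338)),'collar',tri(TP(531,71),SP(403,362)),atz(*TP(531,71),.044))
c=[atz(*T(*p),.012)[:2] for p in [(18,30),(302,38),(300,196),(14,188)]]
print(np.array(c), np.linalg.norm(c[0]-c[1]),np.linalg.norm(c[0]-c[3]))
x=(c[1]+c[2]-c[0]-c[3]);print('yaw',np.degrees(np.arctan2(x[1],x[0])),'mid',sum(c)/4)
c=[atz(*S(*p),.012)[:2] for p in [(42,374),(165,316),(314,503),(183,570)]]
print(np.array(c), np.linalg.norm(c[0]-c[3]),np.linalg.norm(c[0]-c[1]))
x=(c[0]+c[1]-c[2]-c[3]);print('yaw',np.degrees(np.arctan2(x[1],x[0])),'mid',sum(c)/4)
print('blk',[atz(*TP(*p),.042)[:2] for p in[(412,72),(573,21),(596,97),(433,146)]])
print('cap collar top', [atz(*T(*p),.065)[:2] for p in [(303,78),(303,142),(260,142)]])
print('foot top',[atz(*T(*p),.056)[:2] for p in [(345,203),(359,203),(358,110),(386,110)]])
print('levertip', atz('top0',470/1.5625,315/1.5625,.057), proj('top0',[.5,0,0]))
E
```

```text
hole (array([0.5798, 0.088 , 0.0462]), [np.float64(1.1), np.float64(1.1)]) [0.5806 0.087  0.05  ]
knobtop (array([0.5128, 0.3403, 0.0715]), [np.float64(0.2), np.float64(0.2)]) collar (array([0.5138, 0.3433, 0.0439]), [np.float64(0.1), np.float64(0.1)]) [0.5137 0.3434 0.044 ]
[[ 0.6413  0.1379]
 [ 0.6408 -0.0789]
 [ 0.5209 -0.0802]
 [ 0.5211  0.1368]] 0.21675631558470015 0.12021894701047069
yaw -90.1088099312027 mid [0.581  0.0289]
[[ 0.6382 -0.0765]
 [ 0.5194 -0.0771]
 [ 0.5229  0.141 ]
 [ 0.6408  0.1396]] 0.21612170808855102 0.11879417152881606
yaw -90.79673364189141 mid [0.5803 0.0317]
blk [array([0.5103, 0.4337]), array([0.5517, 0.314 ]), array([0.4958, 0.2944]), array([0.4559, 0.4152])]
cap collar top [array([ 0.6078, -0.0786]), array([ 0.5613, -0.0797]), array([ 0.5605, -0.0485])]
foot top [array([ 0.5176, -0.1118]), array([ 0.5179, -0.122 ]), array([ 0.5858, -0.1198]), array([ 0.5863, -0.1403])]
levertip [ 0.6175 -0.1534  0.057 ] [248.0631 239.6739]
```

```bash
cat >> h.py <<'E'
def go(p,ang=None):
    """tool units to put TCP at world p with tool y at world angle ang (deg)"""
    s=manip.sense(); r=R.from_quat(s['tool_rot']); d=r.inv().apply(np.array(p)-s['tcp_pos'])/.03
    y=r.apply([0,1,0]); a=np.degrees(np.arctan2(y[1],y[0]))
    dy=0 if ang is None else -((ang-a+180)%360-180)/8
    print('t',round(float(s['t']),2),'tcp',np.round(s['tcp_pos'],4),'ang',round(a,2),'tilt',np.round(r.apply([0,0,1]),3),'F',np.round(s['force'],1),'gap',round(85.4*float(s['finger_gap']),1),'gf',round(float(s['gripper_force']),1),'-> units',np.round(d,2),'yaw',round(dy,2))
E
python3 - <<'E'
from h import *
go([.46,-.22,.2],19); go([.514,.343,.19],19)
E
```

```text
t 0.15 tcp [ 0.1484 -0.6065  0.2037] ang -76.26 tilt [-0.     0.002 -1.   ] F [-0.1 -0.8 -0.9] gap 85.1 gf 0.0 -> units [ 13.15 -10.05   0.15] yaw -11.91
t 0.15 tcp [ 0.1484 -0.6065  0.2037] ang -76.26 tilt [-0.     0.002 -1.   ] F [-0.1 -0.8 -0.9] gap 85.1 gf 0.0 -> units [ 19.35 -27.85   0.51] yaw -11.91
```

{"method": "drive_tool", "body": {"motion": [[[85,13.15,-10.05,0.1,-11.9],[85,13.15,-10.05,0.1,-11.9],[85,13.15,-10.05,0.1,-11.9],[85,13.15,-10.05,0.1,-11.9],[85,13.15,-10.05,0.1,-11.9],[85,13.15,-10.05,0.1,-11.9],[85,13.15,-10.05,0.1,-11.9],[85,13.15,-10.05,0.1,-11.9],[85,13.15,-10.05,0.1,-11.9],[85,13.15,-10.05,0.1,-11.9]]]}}

```text
t: 1.15
tcp_pos: [0.461, -0.2185, 0.2014]
tool_rot: [0.642, 0.766, 0.0, -0.0]
force: [-0.0, -0.4, 0.2]
finger_gap: 0.996
gripper_force: 0.0
```

```bash
python3 - <<'E'
from h import *
go([.505,.343,.19],19)
m=manip.camera_model('wrist');r=R.from_quat(manip.sense()['tool_rot']); print(r.inv().apply(np.array(m['origin'])-manip.sense()['tcp_pos']), r.inv().apply(R.from_quat(m['orientation']).apply([0,0,-1])))
E
```

```text
t 1.15 tcp [ 0.461  -0.2185  0.2014] ang 10.05 tilt [-0.  0. -1.] F [-0.  -0.4  0.2] gap 85.1 gf 0.0 -> units [18.17  4.71  0.39] yaw -1.12
[ 0.07105795  0.00048147 -0.16885068] [-2.79771950e-01  9.50855132e-04  9.60066014e-01]
```

```bash
python3 - <<'E'
from h import *
go([.56,-.0,.2],10)
E
```

```text
t 1.15 tcp [ 0.461  -0.2185  0.2014] ang 10.05 tilt [-0.  0. -1.] F [-0.  -0.4  0.2] gap 85.1 gf 0.0 -> units [6.59 4.52 0.05] yaw 0.01
```

{"method": "drive_tool", "body": {"motion": [[[85,6.6,4.5,0,0],[85,6.6,4.5,0,0],[85,6.6,4.5,0,0],[85,6.6,4.5,0,0],[85,6.6,4.5,0,0],[85,6.6,4.5,0,0]]]}}

```text
t: 1.75
tcp_pos: [0.5612, 0.0019, 0.2013]
tool_rot: [0.643, 0.766, 0.001, 0.0]
force: [-0.6, -0.5, 0.1]
finger_gap: 0.993
gripper_force: 0.0
```

```bash
python3 - <<'E'
from h import *
snap('wrist','w1'); cv2.imwrite('pics/w1b.png',cv2.resize(cv2.imread('pics/w1.png'),(800,600),interpolation=cv2.INTER_CUBIC))
go([.505,.335,.19],19)
E
```

```text
t 1.8 tcp [ 5.602e-01 -3.000e-04  2.012e-01] ang 9.95 tilt [-0. -0. -1.] F [-0.7 -0.6 -0.4] gap 84.9 gf 0.0 -> units [11.33  0.12  0.37] yaw -1.13
```

View pics/w1b.png

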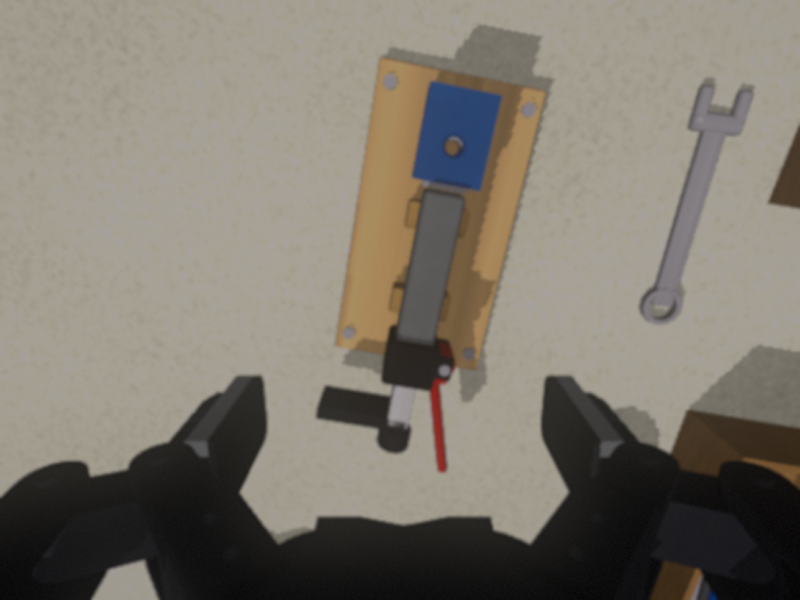

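The wrist view shows the hole at (453,146), board corners at (380,57), (547,91), (478,369) and (337,345), the foot end at (318,402) and the lever tip at (443,468), all at 800-wide scale.

```bash
python3 - <<'E'
from h import *
np.set_printoptions(precision=4,suppress=True)
k=1.5625
W=lambda x,y:('w1',x/k-.2,y/k-.2)
h0=('top0',218.85,212.1);h1=('scene0',283.85,219.6)
print('hole',tri(h0,W(453,146)),tri(h0,h1,W(453,146)),atz(*W(453,146),.05))
c=[atz(*W(*p),.012)[:2] for p in [(380,57),(547,91),(478,369),(337,345)]]
print(np.array(c)); x=c[2]+c[3]-c[0]-c[1]; print('yaw',np.degrees(np.arctan2(x[1],x[0])),sum(c)/4,np.linalg.norm(x)/2)
print('collar top',[atz(*W(*p),.065)[:2] for p in [(393,327),(455,339),(443,389),(382,385)]])
print('foot',[atz(*W(*p),.056)[:2] for p in [(326,387),(318,417)]],'tip',atz(*W(443,468),.057))
E
```

```text
hole (array([0.5809, 0.0884, 0.0359]), [np.float64(0.1), np.float64(0.1)]) (array([0.5798, 0.088 , 0.0462]), [np.float64(1.1), np.float64(1.2), np.float64(0.2)]) [0.5795 0.0876 0.05  ]
[[ 0.5216  0.1376]
 [ 0.6407  0.1367]
 [ 0.6397 -0.0798]
 [ 0.5211 -0.079 ]]
yaw -90.19069853165985 [0.5808 0.0289] 0.21654573414968228
collar top [array([ 0.5616, -0.0368]), array([ 0.6056, -0.038 ]), array([ 0.6049, -0.0771]), array([ 0.5612, -0.0816])]
foot [array([ 0.5211, -0.0949]), array([ 0.5185, -0.1205])] tip [ 0.6197 -0.1472  0.057 ]
```

{"method": "drive_tool", "body": {"motion": [[[85,11.3,0.1,0.4,-1.1],[85,11.3,0.1,0.4,-1.1],[85,11.3,0.1,0.4,-1.1],[85,11.3,0.1,0.4,-1.1],[85,11.3,0.1,0.4,-1.1],[85,11.3,0.1,0.4,-1.1],[85,11.3,0.1,0.4,-1.1],[85,11.3,0.1,0.4,-1.1],[85,11.3,0.1,0.4,-1.1]]]}}

```text
t: 2.7
tcp_pos: [0.5056, 0.3311, 0.1891]
tool_rot: [0.584, 0.812, -0.001, 0.0]
force: [-0.2, 0.5, -0.5]
finger_gap: 0.993
gripper_force: 0.0
```

```bash
python3 - <<'E'
from h import *
i=snap('wrist','w2'); cv2.imwrite('pics/w2b.png',cv2.resize(cv2.imread('pics/w2.png'),(800,600),interpolation=cv2.INTER_CUBIC))
go([.5137,.343,.065],19)
hsv=cv2.cvtColor(cv2.imread('pics/w2.png'),cv2.COLOR_BGR2HSV); m=((hsv[...,0]<6)|(hsv[...,0]>174))&(hsv[...,1]>170)&(hsv[...,2]>60); ys,xs=np.nonzero(m[:300]);print(len(xs),xs.mean(),ys.mean(),xs.min(),xs.max(),ys.min(),ys.max())
E
```

```text
t 2.75 tcp [0.5059 0.3304 0.1892] ang 18.43 tilt [-0.001 -0.001 -1.   ] F [-0.6  0.1 -0.1] gap 84.7 gf 0.0 -> units [0.32 0.39 4.14] yaw -0.07
179 268.2960893854749 170.95530726256985 261 275 163 178
```

View pics/w2b.png

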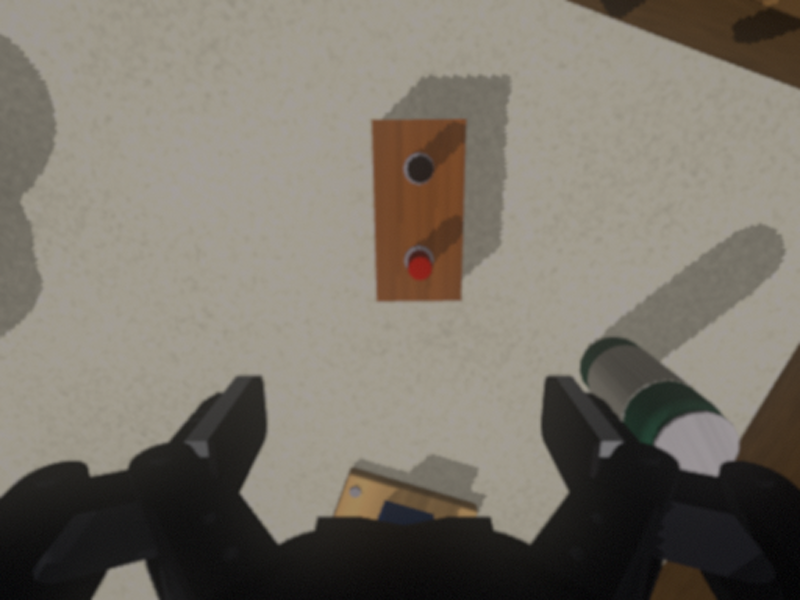

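Red knob is at (420,266) and spare at (419,168) in the 800-wide picture; the tool is aligned with the block.

```bash
python3 - <<'E'
from h import *
np.set_printoptions(precision=4,suppress=True)
k=1.5625
print(atz('w2',268.3,170.9,.068), 'collar',atz('w2',418/k-.2,260/k-.2,.046), tri(('w2',268.3,170.5),('top0',130.6,232.9),('scene0',356.9,269.1)))
# grasp point at z=.060 => TCP z .041.. (tips)
for z in (.1,.049): go([.5132,.3425,z],18.5)
E
```

```text
[0.5134 0.3411 0.068 ] collar [0.513  0.3412 0.046 ] (array([0.5127, 0.3409, 0.0709]), [np.float64(1.2), np.float64(0.6), np.float64(0.8)])
t 2.75 tcp [0.5059 0.3304 0.1892] ang 18.43 tilt [-0.001 -0.001 -1.   ] F [-0.6  0.1 -0.1] gap 84.7 gf 0.0 -> units [0.31 0.36 2.97] yaw -0.01
t 2.75 tcp [0.5059 0.3304 0.1892] ang 18.43 tilt [-0.001 -0.001 -1.   ] F [-0.6  0.1 -0.1] gap 84.7 gf 0.0 -> units [0.31 0.36 4.67] yaw -0.01
```

{"method": "drive_tool", "body": {"motion": [[[60,0.28,0.34,1.5,0],[50,0.28,0.34,3,0],[45,0.28,0.34,4,0],[40,0.28,0.34,4.5,0],[40,0.28,0.34,4.7,0],[40,0.28,0.34,4.7,0],[40,0.28,0.34,4.7,0]]], "squeeze": 40}}

```text
t: 3.45
tcp_pos: [0.5144, 0.3433, 0.0502]
tool_rot: [0.585, 0.811, 0.001, 0.001]
force: [-0.5, -0.1, -0.5]
finger_gap: 0.466
gripper_force: 0.0
```

```bash
python3 - <<'E'
from h import *
go([.5132,.3415,.048],18.5)
i=snap('wrist','w3'); cv2.imwrite('pics/w3b.png',cv2.resize(cv2.imread('pics/w3.png')[150:384,130:400],None,fx=2.5,fy=2.5,interpolation=cv2.INTER_CUBIC))
E
```

```text
t 3.45 tcp [0.5144 0.3433 0.0502] ang 18.44 tilt [ 0.003  0.001 -1.   ] F [-0.5 -0.1 -0.5] gap 39.8 gf 0.0 -> units [-0.04 -0.06  0.07] yaw -0.01
```

View pics/w3b.png

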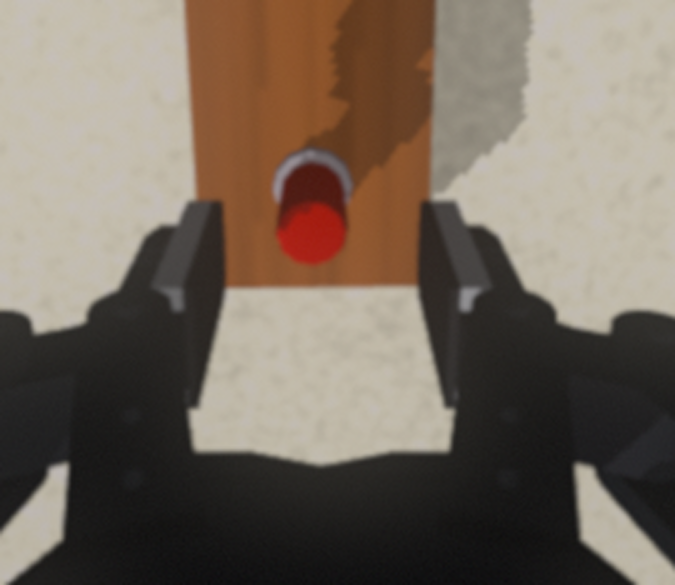

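The knob top is at (312,233) between the fingers, about 2 mm left of their midline.

```bash
python3 - <<'E'
from h import *
print(atz('w3',130+312/2.5-.3,150+233/2.5-.3,.072),atz('w3',130+312/2.5-.3,150+190/2.5-.3,.046))
go([.5132,.3415,.048],18.5)
E
```

```text
[0.51332154 0.34189836 0.072     ] [0.51343761 0.34089178 0.046     ]
t 3.5 tcp [0.5143 0.3436 0.0504] ang 18.46 tilt [ 0.003  0.001 -1.   ] F [1.1 0.3 0.4] gap 39.7 gf 0.0 -> units [-0.05 -0.06  0.08] yaw -0.0
```

{"method": "drive_tool", "body": {"motion": [[[40,-0.05,-0.06,0.04,0],[5,-0.05,-0.06,0.04,0],[5,-0.05,-0.06,0.04,0],[5,-0.05,-0.06,0.04,0],[5,-0.05,-0.06,0.04,0],[5,-0.05,-0.06,0.04,0],[5,-0.05,-0.06,0.04,0]]], "squeeze": 50}}

```text
t: 4.2
tcp_pos: [0.5115, 0.3413, 0.0473]
tool_rot: [0.584, 0.812, -0.0, -0.0]
force: [-0.2, 0.4, 0.4]
finger_gap: 0.06
gripper_force: 0.0
```

```bash
python3 - <<'E'
from h import *
go([.5132,.3415,.048],18.5)
go([.5132,.3415,.048+.07],18.5)
E
```

```text
t 4.2 tcp [0.5115 0.3413 0.0473] ang 18.49 tilt [-0. -0. -1.] F [-0.2  0.4  0.4] gap 5.1 gf 0.0 -> units [-0.01  0.06 -0.02] yaw -0.0
t 4.2 tcp [0.5115 0.3413 0.0473] ang 18.49 tilt [-0. -0. -1.] F [-0.2  0.4  0.4] gap 5.1 gf 0.0 -> units [-0.01  0.06 -2.36] yaw -0.0
```

```bash
python3 - <<'E'
from h import *
i=snap('wrist','w4'); j=snap('scene','s4')
a=cv2.resize(i[120:384,130:400,::-1],None,fx=1.7,fy=1.7); b=cv2.resize(j[215:335,310:420,::-1],None,fx=3,fy=3)
b=cv2.copyMakeBorder(b,0,max(0,a.shape[0]-b.shape[0]),0,0,cv2.BORDER_CONSTANT)
cv2.imwrite('pics/w4b.png',np.hstack([a,b[:a.shape[0]]]))
E
```

```text
(no output)
```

View pics/w4b.png

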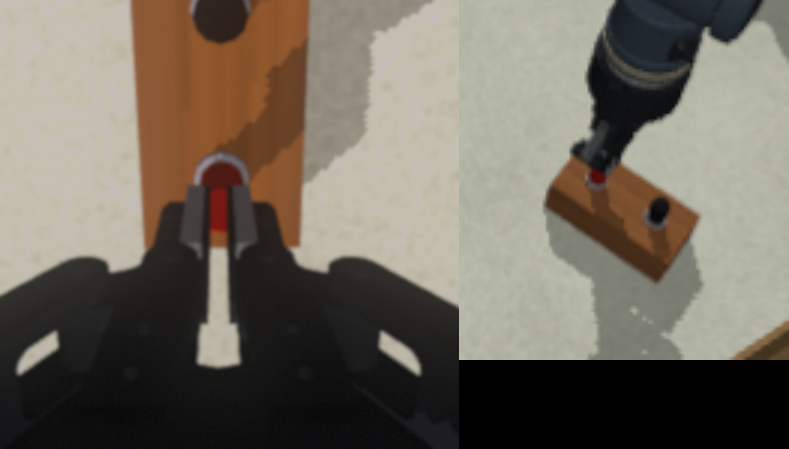

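The fingers closed to 5 mm with the knob apparently still in front of or below the pads: collar at (221,165), pad ends at (190-250,185). I'll project the TCP into the image to see which.

```bash
python3 - <<'E'
from h import *
s=manip.sense();r=R.from_quat(s['tool_rot']);t=np.array(s['tcp_pos'])
for n,p in [('tip',[0,0,0]),('grasp',[0,0,-.019]),('tip+x',[.011,0,0]),('tip-x',[-.011,0,0]),('gr+x',[.011,0,-.019]),('up+x',[.011,0,-.03])]:
    q=t+r.apply(p); u=proj('w4',q); v=proj('s4',q); print(n,np.round((u-[130,120])*1.7),np.round((v-[310,215])*3)+[459,0])
for n,q in [('knobtop',[.5133,.3415,.072]),('knobbot',[.5133,.3415,.046])]:
    print(n,np.round((proj('w4',q)-[130,120])*1.7),np.round((proj('s4',q)-[310,215])*3)+[459,0])
E
```

```text
tip [216. 179.] [596. 176.]
grasp [216. 202.] [600. 165.]
tip+x [216. 150.] [607. 183.]
tip-x [216. 207.] [586. 169.]
gr+x [216. 170.] [611. 173.]
up+x [216. 184.] [613. 167.]
knobtop [221. 211.] [600. 163.]
knobbot [221. 179.] [595. 177.]
```

The pads were above the knob top: measured in the pictures, the finger tips sit about 25 mm behind the reported TCP (29 mm at gap 40). I'll open and go 25 mm lower.

{"method": "drive_tool", "body": {"motion": [[[40,0,0.04,0,0],[40,0,0.04,0,0],[40,0,0.04,0,0],[40,0,0.04,0.4,0],[40,0,0.04,0.7,0],[40,0,0.04,0.7,0],[40,0,0.04,0.7,0]]]}}

```text
t: 5.0
tcp_pos: [0.5122, 0.3414, 0.0254]
tool_rot: [0.584, 0.811, -0.001, -0.0]
force: [-0.5, 0.4, 0.4]
finger_gap: 0.473
gripper_force: 0.0
```

```bash
python3 - <<'E'
from h import *
i=snap('wrist','w5')
go([.5132,.3415,.022],18.5)
hsv=cv2.cvtColor(cv2.imread('pics/w5.png'),cv2.COLOR_BGR2HSV); m=((hsv[...,0]<6)|(hsv[...,0]>174))&(hsv[...,1]>170)&(hsv[...,2]>120); ys,xs=np.nonzero(m[:300]);print(len(xs),xs.mean(),ys.mean(),xs.min(),xs.max(),ys.min(),ys.max())
E
```

```text
t 5.05 tcp [0.5126 0.3416 0.0259] ang 18.48 tilt [-0.001 -0.    -1.   ] F [-0.5  0.1  0.6] gap 39.8 gf 0.0 -> units [-0.01  0.02  0.13] yaw -0.0
724 258.8273480662983 264.2651933701657 243 275 250 278
```

{"method": "drive_tool", "body": {"motion": [[[40,0,0,0.1,0],[5,0,0,0.1,0],[5,0,0,0.1,0],[5,0,0,0.1,0],[5,0,0,0.1,0],[5,0,0,0.1,0]]], "squeeze": 60}}

```text
t: 5.65
tcp_pos: [0.5129, 0.3417, 0.0236]
tool_rot: [0.584, 0.811, 0.0, 0.0]
force: [-0.2, 0.6, 1.6]
finger_gap: 0.161
gripper_force: 58.5
```

```bash
python3 - <<'E'
from h import *
go([.5132,.3415,.1],18.5)
E
```

```text
t 5.65 tcp [0.5129 0.3417 0.0236] ang 18.48 tilt [ 0.  0. -1.] F [-0.2  0.6  1.6] gap 13.8 gf 58.5 -> units [-0.01  0.01 -2.55] yaw -0.0
```

{"method": "drive_tool", "body": {"motion": [[[5,0,0,-0.5,0],[5,0,0,-1.5,0],[5,0,0,-2.6,0],[5,0,0,-2.6,0],[5,0,0,-2.6,0]]]}}

```text
t: 6.15
tcp_pos: [0.5131, 0.3419, 0.103]
tool_rot: [0.584, 0.812, 0.001, 0.001]
force: [0.3, -0.9, -0.0]
finger_gap: 0.163
gripper_force: 59.0
```

```bash
python3 - <<'E'
from h import *
go([.580,.0875,.0836],0)
E
```

```text
t 6.15 tcp [0.5131 0.3419 0.103 ] ang 18.49 tilt [ 0.002  0.001 -1.   ] F [ 0.3 -0.9 -0. ] gap 13.9 gf 59.0 -> units [-8.75 -0.58  0.64] yaw 2.31
```

{"method": "drive_tool", "body": {"motion": [[[5,-8.75,-0.58,0,2.3],[5,-8.75,-0.58,0,2.3],[5,-8.75,-0.58,0,2.3],[5,-8.75,-0.58,0,2.3],[5,-8.75,-0.58,0,2.3],[5,-8.75,-0.58,0,2.3],[5,-8.75,-0.58,0.6,2.3],[5,-8.75,-0.58,0.6,2.3],[5,-8.75,-0.58,0.6,2.3]]]}}

```text
t: 7.05
tcp_pos: [0.578, 0.0878, 0.0824]
tool_rot: [0.706, 0.708, -0.001, -0.001]
force: [0.2, -0.7, 0.3]
finger_gap: 0.162
gripper_force: 59.0
```

```bash
python3 - <<'E'
from h import *
go([.580,.0875,.0836],0)
i=snap('wrist','w6');go([.580,.0875,.0836],0); j=snap('scene','s6');k=snap('top','t6')
a=cv2.resize(i[110:300,165:355,::-1],(440,440),interpolation=cv2.INTER_CUBIC); b=cv2.resize(j[175:255,240:320,::-1],(360,360),interpolation=cv2.INTER_CUBIC)
cv2.imwrite('pics/w6b.png',np.hstack([a,cv2.copyMakeBorder(b,0,80,0,0,cv2.BORDER_CONSTANT)]))
E
```

```text
t 7.05 tcp [0.578  0.0878 0.0824] ang 0.12 tilt [-0.003  0.    -1.   ] F [ 0.2 -0.7  0.3] gap 13.8 gf 59.0 -> units [-0.01  0.07 -0.04] yaw 0.01
t 7.1 tcp [0.5786 0.0881 0.083 ] ang 0.14 tilt [-0.002  0.    -1.   ] F [ 0.1  0.4 -0.1] gap 13.6 gf 59.0 -> units [-0.02  0.05 -0.02] yaw 0.02
```

View pics/w6b.png

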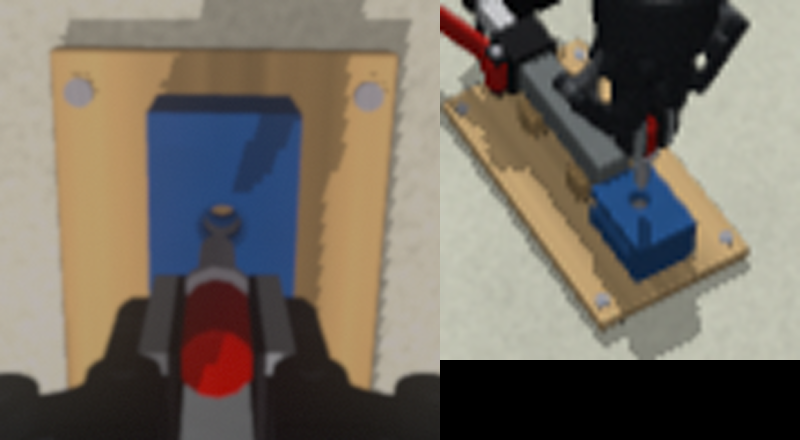

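Wrist crop shows the hole at (221,222) with the shank tip at about (220,236); in the scene crop the hole is at (638,200) and the tip at about (641,188).

```bash
python3 - <<'E'
from h import *
np.set_printoptions(precision=4,suppress=True)
k=440/190
W=lambda x,y:('w6',165+x/k-.3,110+y/k-.3)
S=lambda x,y:('s6',240+(x-440)/4.5-.4,175+y/4.5-.4)
print('hole',atz(*W(221,222),.05),tri(W(221,222),S(638,200)),'scene@.05',atz(*S(638,200),.05))
print('tip',tri(W(220,235),S(641,189)),atz(*W(220,235),.065))
for p in [[.5784,.088,.0655],[.5784,.088,.0755]]: print((proj('w6',p)-[165,110]+.3)*k,(proj('s6',p)-[240,175]+.4)*4.5+[440,0])
go([.58,.0875,.083],0)
E
```

```text
hole [0.5799 0.0895 0.05  ] (array([0.5801, 0.0894, 0.0505]), [np.float64(0.4), np.float64(0.4)]) scene@.05 [0.58   0.0887 0.05  ]
tip (array([0.5796, 0.0905, 0.0643]), [np.float64(0.0), np.float64(0.0)]) [0.5796 0.0908 0.065 ]
[215.9375 244.8127] [640.4472 184.5666]
[215.8191 257.98  ] [641.1606 175.5954]
t 7.2 tcp [0.5794 0.0881 0.0837] ang 0.16 tilt [ 0.  0. -1.] F [ 0.   0.4 -0.2] gap 14.0 gf 59.0 -> units [-0.02  0.02  0.02] yaw 0.02
```

{"method": "drive_tool", "body": {"motion": [[[5,0.03,0,0,0],[5,0.03,0,0.2,0],[5,0.03,0,0.4,0],[5,0.03,0,0.55,0],[5,0.03,0,0.65,0],[5,0.03,0,0.75,0],[5,0.03,0,0.75,0]]]}}

```text
t: 7.9
tcp_pos: [0.5791, 0.088, 0.0602]
tool_rot: [0.707, 0.708, -0.0, -0.0]
force: [0.3, -0.5, -1.5]
finger_gap: 0.16
gripper_force: 59.0
```

```bash
python3 - <<'E'
from h import *
go([.58,.0888,.0616],0)
E
```

```text
t 7.9 tcp [0.5791 0.088  0.0602] ang 0.08 tilt [-0.001  0.    -1.   ] F [ 0.3 -0.5 -1.5] gap 13.7 gf 59.0 -> units [ 0.03  0.03 -0.05] yaw 0.01
```

{"method": "drive_tool", "body": {"motion": [[[5,0.02,0.02,0.2,0],[5,0.02,0.02,0.4,0],[5,0.02,0.02,0.6,0],[5,0.02,0.02,0.75,0],[5,0.02,0.02,0.85,0],[5,0.02,0.02,0.85,0]]]}}

```text
t: 8.5
tcp_pos: [0.5797, 0.0883, 0.0346]
tool_rot: [0.707, 0.708, -0.0, -0.0]
force: [0.0, -3.2, -1.5]
finger_gap: 0.16
gripper_force: 59.1
```

```bash
python3 - <<'E'
from h import *
go([.58,.0888,.0316],0)
E
```

```text
t 8.5 tcp [0.5797 0.0883 0.0346] ang 0.09 tilt [-0.001 -0.    -1.   ] F [ 0.  -3.2 -1.5] gap 13.7 gf 59.1 -> units [0.02 0.01 0.1 ] yaw 0.01
```

{"method": "drive_tool", "body": {"motion": [[[5,-0.01,0,0.1,0],[5,-0.01,0,0.15,0],[5,-0.01,0,0.2,0],[5,-0.01,0,0.2,0]]]}}

```text
t: 8.9
tcp_pos: [0.5799, 0.0881, 0.0315]
tool_rot: [0.706, 0.708, -0.0, 0.0]
force: [-4.3, -4.8, 14.0]
finger_gap: 0.159
gripper_force: 60.7
```

```bash
python3 - <<'E'
from h import *
go([.58,.0888,.0316],0)
E
```

```text
t 8.9 tcp [0.5799 0.0881 0.0315] ang 0.11 tilt [ 0.    -0.001 -1.   ] F [-4.3 -4.8 14. ] gap 13.6 gf 60.7 -> units [ 0.02  0.   -0.  ] yaw 0.01
```

{"method": "drive_tool", "body": {"motion": [[[30,0,0,0,0],[50,0,0,0,0],[60,0,0,0,0],[60,0,0,-0.8,0],[80,0,0,-2,0],[85,0,0,-2.4,0],[85,0,0,-2.4,0]]]}}

```text
t: 9.6
tcp_pos: [0.5817, 0.0886, 0.103]
tool_rot: [0.707, 0.708, 0.002, 0.002]
force: [1.0, -0.2, -0.4]
finger_gap: 0.994
gripper_force: 0.0
```

```bash
python3 - <<'E'
from h import *
go([.588,-.095,.1],-.2)
go([.588,-.095,.0],-.2)
i=snap('wrist','w7')
cv2.imwrite('pics/w7b.png',cv2.resize(i[60:300,130:400,::-1],None,fx=2.4,fy=2.4,interpolation=cv2.INTER_CUBIC))
E
```

```text
t 9.6 tcp [0.5817 0.0886 0.103 ] ang 0.09 tilt [ 0.005  0.    -1.   ] F [ 1.  -0.2 -0.4] gap 84.9 gf 0.0 -> units [-6.12  0.2   0.1 ] yaw 0.04
t 9.6 tcp [0.5817 0.0886 0.103 ] ang 0.09 tilt [ 0.005  0.    -1.   ] F [ 1.  -0.2 -0.4] gap 84.9 gf 0.0 -> units [-6.12  0.18  3.43] yaw 0.04
```

View pics/w7b.png

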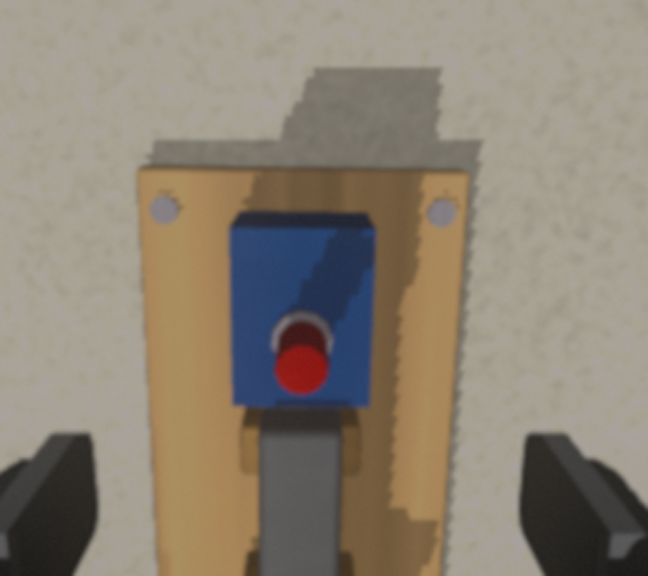

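The pin's collar lies on the bracket at (302,340), so it looks fully seated, with the hand free. Now I go over the leg.

{"method": "drive_tool", "body": {"motion": [[[85,-6.1,0.2,0,0],[85,-6.1,0.2,0,0],[85,-6.1,0.2,0,0],[85,-6.1,0.2,0,0],[85,-6.1,0.2,0,0],[85,-6.1,0.2,0,0]]]}}

```text
t: 10.25
tcp_pos: [0.5849, -0.0949, 0.0994]
tool_rot: [0.707, 0.707, -0.001, -0.002]
force: [-0.0, -0.1, 0.1]
finger_gap: 0.995
gripper_force: 0.0
```

```bash
python3 - <<'E'
from h import *
go([.588,-.095,.0],-.2)
i=snap('wrist','w8')
go([.588,-.095,.0],-.2)
cv2.imwrite('pics/w8b.png',cv2.resize(i[100:384,100:420,::-1],None,fx=2.1,fy=2.1,interpolation=cv2.INTER_CUBIC))
E
```

```text
t 10.25 tcp [ 0.5849 -0.0949  0.0994] ang -0.05 tilt [-0.003  0.002 -1.   ] F [-0.  -0.1  0.1] gap 85.0 gf 0.0 -> units [-0.01  0.11  3.31] yaw 0.02
t 10.3 tcp [ 0.5849 -0.0938  0.0997] ang 0.05 tilt [-0.003  0.002 -1.   ] F [-0.2  1.8  0.6] gap 84.9 gf 0.0 -> units [-0.04  0.11  3.32] yaw 0.03
```

View pics/w8b.png

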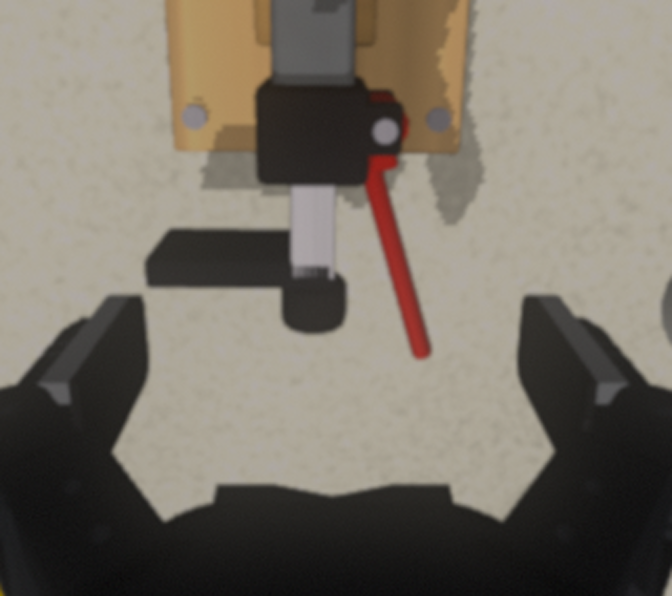

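Wrist view: collar mouth edge at (257-370,185), leg (292-335,185-275), foot plate (148-290,230-285), lever tip (422,352); fingers straddle both.

```bash
python3 - <<'E'
from h import *
np.set_printoptions(precision=4,suppress=True)
W=lambda x,y:('w8',100+x/2.1-.3,100+y/2.1-.3)
print('mouth L,R top',atz(*W(258,184),.065),atz(*W(370,184),.065))
print('leg L,R',atz(*W(291,200),.056),atz(*W(335,200),.056))
print('foot inner bottom',atz(*W(200,230),.02),'foot outer top',atz(*W(220,286),.056),'foot end',atz(*W(148,284),.056))
print('tip',atz(*W(422,355),.057), 'fingers', )
s=manip.sense()
for x,y in [(127,296),(540,296)]:
  o,w=ray(*W(x,y)); r=R.from_quat(s['tool_rot']); print(r.inv().apply(o-s['tcp_pos']+w*.145))
E
```

```text
mouth L,R top [ 0.5604 -0.0803  0.065 ] [ 0.598  -0.0803  0.065 ]
leg L,R [ 0.5707 -0.0886  0.056 ] [ 0.5862 -0.0886  0.056 ]
foot inner bottom [ 0.5298 -0.1127  0.02  ] foot outer top [ 0.544  -0.1216  0.056 ] foot end [ 0.5177 -0.1208  0.056 ]
tip [ 0.6191 -0.1494  0.057 ] fingers
[ 0.0104 -0.0438 -0.0441]
[ 0.0104  0.0453 -0.0443]
```

{"method": "drive_tool", "body": {"motion": [[[85,-0.03,0.1,0,0],[85,-0.03,0.1,1,0],[85,-0.03,0.1,2,0],[85,-0.03,0.1,2.7,0],[85,-0.03,0.1,3.1,0],[85,-0.03,0.1,3.25,0],[85,-0.03,0.1,3.25,0],[85,-0.03,0.1,3.25,0]]], "squeeze": 30}}

```text
t: 11.1
tcp_pos: [0.5902, -0.0955, 0.0047]
tool_rot: [0.706, 0.708, 0.0, 0.001]
force: [0.8, 0.4, -0.9]
finger_gap: 0.994
gripper_force: 0.0
```

```bash
python3 - <<'E'
from h import *
go([.588,-.145,.0],-.2)
E
```

```text
t 11.1 tcp [ 0.5902 -0.0955  0.0047] ang 0.11 tilt [ 0.002 -0.001 -1.   ] F [ 0.8  0.4 -0.9] gap 84.9 gf 0.0 -> units [-1.65 -0.08  0.16] yaw 0.04
```

{"method": "drive_tool", "body": {"motion": [[[85,-0.2,-0.05,0.1,0],[85,-0.45,-0.07,0.1,0],[85,-0.7,-0.07,0.1,0],[85,-0.95,-0.07,0.1,0],[85,-1.2,-0.07,0.1,0],[85,-1.4,-0.07,0.1,0],[85,-1.55,-0.07,0.1,0],[85,-1.6,-0.07,0.1,0],[85,-1.6,-0.07,0.1,0],[85,-1.6,-0.07,0.1,0]]]}}

```text
t: 12.1
tcp_pos: [0.5876, -0.1431, 0.0015]
tool_rot: [0.707, 0.707, 0.001, -0.0]
force: [1.7, 6.4, 2.9]
finger_gap: 0.996
gripper_force: 3.2
```

```bash
python3 - <<'E'
from h import *
go([.588,-.145,.0],-.2)
i=snap('wrist','w9'); go([.588,-.145,0],-.2)
cv2.imwrite('pics/w9b.png',cv2.resize(i[60:300,130:400,::-1],None,fx=2.4,fy=2.4,interpolation=cv2.INTER_CUBIC))
E
```

```text
t 12.1 tcp [ 0.5876 -0.1431  0.0015] ang -0.05 tilt [ 0.001  0.002 -1.   ] F [1.7 6.4 2.9] gap 85.0 gf 3.2 -> units [-0.06  0.01  0.05] yaw 0.02
t 12.15 tcp [ 0.5877 -0.1431  0.0015] ang -0.05 tilt [ 0.001  0.002 -1.   ] F [2.  6.7 3.2] gap 84.7 gf 3.2 -> units [-0.06  0.01  0.05] yaw 0.02
```

View pics/w9b.png

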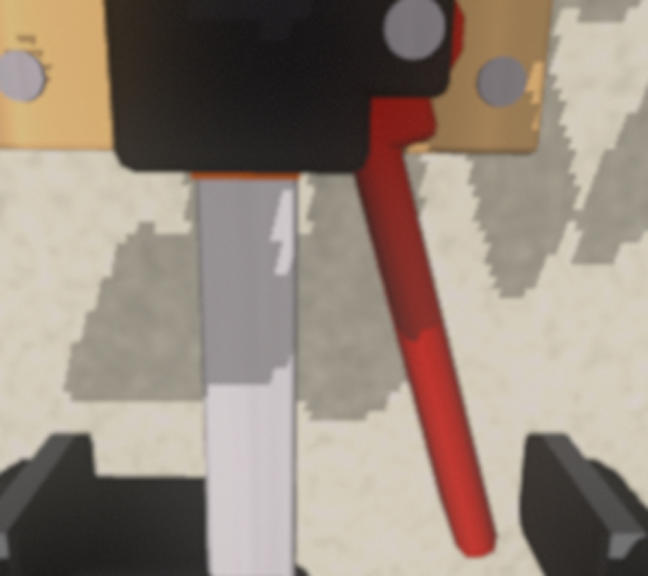

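The orange band's outer edge is at (245,181) and the collar's mouth edge at (240,172); the lever is at (475,545). Now I compute the slide position.

```bash
python3 - <<'E'
from h import *
np.set_printoptions(precision=4,suppress=True)
W=lambda x,y:('w9',130+x/2.4-.3,60+y/2.4-.3)
for y in (170,172,174): print('mouth',atz(*W(240,y),.065)[1])
for y in (179,181,183): print('band',atz(*W(245,y),.056)[1])
print('leg',atz(*W(200,200),.056),atz(*W(297,200),.056),'foot in bottom',atz(*W(140,478),.02), 'top?')
E
```

```text
mouth -0.08102841826426313
mouth -0.08131179186638246
mouth -0.0815956168693524
band -0.08316423516249323
band -0.08347401675743704
band -0.08378429219865023
leg [ 0.571  -0.0864  0.056 ] [ 0.5864 -0.0864  0.056 ] foot in bottom [ 0.5491 -0.1553  0.02  ] top?
```

{"method": "drive_tool", "body": {"motion": [[[85,-0.05,-0.05,0.02,0],[70,-0.05,-0.1,0.02,0],[60,-0.05,-0.1,0.02,0],[50,-0.05,-0.1,0.02,0],[40,-0.05,-0.1,0.02,0],[30,-0.05,-0.1,0.02,0],[20,-0.05,-0.1,0.02,0],[10,-0.05,-0.1,0.02,0],[10,-0.05,-0.1,0.02,0],[10,-0.05,-0.1,0.02,0]]], "squeeze": 40}}

```text
t: 13.15
tcp_pos: [0.5819, -0.1432, 0.0005]
tool_rot: [0.708, 0.706, 0.0, -0.003]
force: [-1.4, 7.0, 4.7]
finger_gap: 0.293
gripper_force: 42.1
```

```bash
python3 - <<'E'
from h import *
go([.5847,-.145,.0],-.2)
i=snap('wrist','w10'); go([.5847,-.145,0],-.2)
cv2.imwrite('pics/w10b.png',cv2.resize(i[60:300,130:400,::-1],None,fx=2.4,fy=2.4,interpolation=cv2.INTER_CUBIC))
E
```

```text
t 13.15 tcp [ 5.819e-01 -1.432e-01  5.000e-04] ang -0.13 tilt [-0.004  0.005 -1.   ] F [-1.4  7.   4.7] gap 25.0 gf 42.1 -> units [-0.06  0.09  0.01] yaw 0.01
t 13.2 tcp [ 5.819e-01 -1.432e-01  5.000e-04] ang -0.13 tilt [-0.004  0.005 -1.   ] F [-3.   7.   5.1] gap 25.3 gf 42.1 -> units [-0.06  0.09  0.01] yaw 0.01
```

View pics/w10b.png

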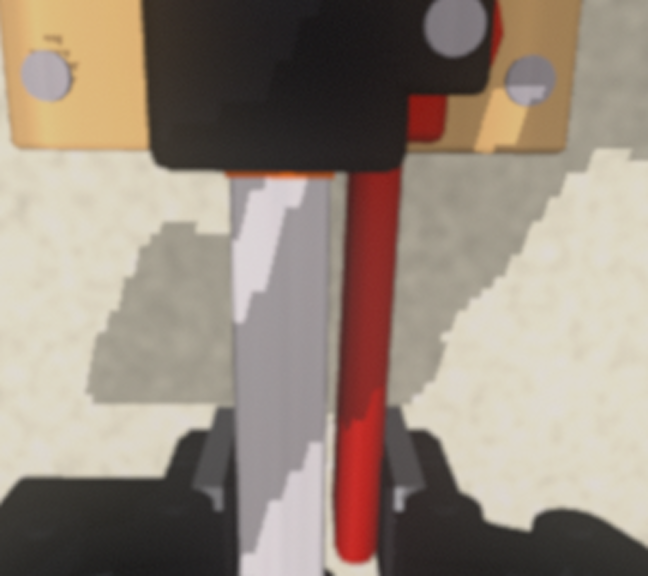

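The lever is parallel to the leg at (347-400,175) to (335-380,560). The band's outer edge is at (280,179) with the collar edge at 170, so the leg is still a bit short.

```bash
python3 - <<'E'
from h import *
i=cv2.imread('pics/w10.png').astype(int); 
print('col',[tuple(i[v,245,::-1]) for v in range(126,140)])
j=cv2.imread('pics/w9.png').astype(int); print('w9',[tuple(j[v,232,::-1]) for v in range(126,140)])
for v in (130,131,132,133,134,135): print(v,round(atz('w10',245,v,.065)[1],4),round(atz('w10',245,v,.056)[1],4))
E
```

```text
col [(np.int64(45), np.int64(41), np.int64(41)), (np.int64(44), np.int64(41), np.int64(40)), (np.int64(43), np.int64(41), np.int64(39)), (np.int64(43), np.int64(39), np.int64(39)), (np.int64(58), np.int64(43), np.int64(38)), (np.int64(101), np.int64(55), np.int64(35)), (np.int64(158), np.int64(81), np.int64(37)), (np.int64(200), np.int64(118), np.int64(80)), (np.int64(215), np.int64(161), np.int64(142)), (np.int64(216), np.int64(192), np.int64(187)), (np.int64(213), np.int64(203), np.int64(205)), (np.int64(213), np.int64(206), np.int64(209)), (np.int64(213), np.int64(205), np.int64(209)), (np.int64(213), np.int64(206), np.int64(210))]
w9 [(np.int64(40), np.int64(37), np.int64(36)), (np.int64(37), np.int64(34), np.int64(34)), (np.int64(39), np.int64(37), np.int64(35)), (np.int64(38), np.int64(37), np.int64(35)), (np.int64(45), np.int64(39), np.int64(36)), (np.int64(81), np.int64(46), np.int64(33)), (np.int64(128), np.int64(63), np.int64(29)), (np.int64(151), np.int64(78), np.int64(36)), (np.int64(156), np.int64(100), np.int64(76)), (np.int64(152), np.int64(124), np.int64(117)), (np.int64(148), np.int64(138), np.int64(139)), (np.int64(147), np.int64(142), np.int64(144)), (np.int64(147), np.int64(142), np.int64(144)), (np.int64(147), np.int64(142), np.int64(143))]
130 -0.081 -0.0817
131 -0.0814 -0.0821
132 -0.0817 -0.0825
133 -0.082 -0.0828
134 -0.0824 -0.0832
135 -0.0827 -0.0836
```

{"method": "drive_tool", "body": {"motion": [[[10,-0.04,0,0,0],[10,-0.08,0,0,0],[10,-0.08,0,0,0],[10,-0.08,0,0,0],[10,-0.08,0,0,0]]], "squeeze": 25}}

```text
t: 13.7
tcp_pos: [0.5818, -0.1432, 0.0005]
tool_rot: [0.708, 0.706, 0.001, -0.004]
force: [0.4, 14.6, 6.0]
finger_gap: 0.299
gripper_force: 42.0
```

```bash
cat > band.py <<'E'
from h import *
import sys
f=sys.argv[1]
i=snap('wrist',f); go([.5847,-.145,0],-.2)
# columns inside the leg: subpixel edges
for u in (235,240,245,250,255):
    c=i[122:146,u].astype(float); R_,B=c[:,0],c[:,2]
    e=lambda a,lo,hi:np.interp((lo+hi)/2,a[3:20],np.arange(3,20)) 
    v1=122+e(np.maximum.accumulate(R_-B),0,(R_-B).max()); v2=122+e(np.maximum.accumulate(B),B[:5].mean(),B[-5:].mean())
    y1=atz(f,u,v1,.065)[1];y2=atz(f,u,v2,.056)[1]; print(u,round(v1,2),round(v2,2),'slide mm',round(41+1e3*(y1-y2),2))
E
python3 band.py w11
```

```text
t 13.75 tcp [ 5.818e-01 -1.431e-01  4.000e-04] ang -0.15 tilt [-0.005  0.008 -1.   ] F [-0.9 14.1  5.6] gap 24.9 gf 42.0 -> units [-0.06  0.1   0.01] yaw 0.01
235 130.2 134.1 slide mm 43.12
240 130.2 133.61 slide mm 42.94
245 130.32 133.36 slide mm 42.81
250 130.38 133.33 slide mm 42.77
255 130.52 133.12 slide mm 42.65
```

{"method": "drive_tool", "body": {"motion": [[[36,0,0.03,0,0],[36,0,0.06,0,0],[36,0,0.06,0,0],[36,0,0.06,0,0],[36,0,0.06,0,0]]]}}

```text
t: 14.25
tcp_pos: [0.585, -0.146, 0.0]
tool_rot: [0.707, 0.707, 0.0, -0.002]
force: [1.8, 7.7, -0.3]
finger_gap: 0.416
gripper_force: 3.7
```

```bash
python3 band.py w12
```

```text
t 14.3 tcp [ 0.585 -0.146  0.   ] ang -0.01 tilt [-0.002  0.003 -1.   ] F [ 2.   7.5 -0.6] gap 36.0 gf 3.7 -> units [ 0.03 -0.01  0.  ] yaw 0.02
235 125.0 134.51 slide mm 45.04
240 125.0 133.96 slide mm 44.83
245 125.0 133.8 slide mm 44.77
250 125.0 133.48 slide mm 44.66
255 125.0 133.99 slide mm 44.84
```

```bash
sed -i 's/i\[122:146,u\]/i[110:146,u]/; s/122+e/110+e/g; s/a\[3:20\],np.arange(3,20)/a,np.arange(36)/' band.py; python3 band.py w13; python3 -c "
import cv2;i=cv2.imread('pics/w13.png');print([tuple(map(int,i[v,245,::-1])) for v in range(118,140)])"
```

```text
t 14.35 tcp [ 0.585 -0.146  0.   ] ang -0.01 tilt [-0.002  0.003 -1.   ] F [1.6 7.5 0. ] gap 36.2 gf 3.7 -> units [ 0.03 -0.01  0.  ] yaw 0.02
235 123.34 134.57 slide mm 45.61
240 123.37 134.0 slide mm 45.39
245 124.07 133.88 slide mm 45.12
250 124.02 133.54 slide mm 45.01
255 123.6 134.1 slide mm 45.35
[(40, 34, 33), (41, 36, 36), (41, 34, 33), (40, 36, 35), (46, 37, 33), (86, 48, 32), (136, 67, 29), (172, 82, 19), (200, 95, 10), (217, 103, 2), (220, 105, 0), (220, 105, 2), (220, 105, 0), (221, 106, 4), (220, 105, 14), (219, 118, 58), (219, 151, 120), (217, 186, 175), (217, 205, 203), (216, 208, 210), (215, 207, 209), (213, 206, 207)]
```

{"method": "drive_tool", "body": {"motion": [[[30,0,-0.03,0,0],[20,0,-0.03,0,0],[10,0,-0.03,0,0],[10,0,-0.03,0,0],[10,0,-0.03,0,0],[10,0,-0.03,0,0]]], "squeeze": 35}}

```text
t: 14.95
tcp_pos: [0.5819, -0.1456, 0.0003]
tool_rot: [0.708, 0.707, -0.001, -0.004]
force: [-3.9, 6.8, 5.0]
finger_gap: 0.3
gripper_force: 37.7
```

```bash
python3 band.py w14; python3 - <<'E'
from h import *
i=cv2.imread('pics/w14.png')
cv2.imwrite('pics/w14b.png',cv2.resize(i[60:300,130:400],None,fx=2.4,fy=2.4,interpolation=cv2.INTER_CUBIC))
E
```

```text
t 15.0 tcp [ 5.818e-01 -1.456e-01  3.000e-04] ang -0.09 tilt [-0.006  0.005 -1.   ] F [-3.1  6.3  6.3] gap 25.6 gf 37.7 -> units [0.02 0.1  0.01] yaw 0.01
235 124.05 133.5 slide mm 44.98
240 124.24 133.72 slide mm 45.0
245 124.74 133.71 slide mm 44.83
250 124.74 133.69 slide mm 44.82
255 124.74 133.4 slide mm 44.71
```

```bash
python3 - <<'E'
from h import *
hsv=cv2.cvtColor(cv2.imread('pics/w14.png'),cv2.COLOR_BGR2HSV); m=((hsv[...,0]<6)|(hsv[...,0]>174))&(hsv[...,1]>150)&(hsv[...,2]>80)
P=[]
for v in range(140,225,6):
    xs=np.nonzero(m[v])[0]
    if len(xs): P.append(np.r_[atz('w14',xs.max()+.5,v,.057)[:2],atz('w14',xs.min()-.5,v,.057)[:2]])
P=np.array(P);print(P[[0,-1]].round(4)); a=np.polyfit(P[:,1],P[:,0],1);print('outer slope',a[0], 'outer x at ends',np.polyval(a,[-.09,-.15]))
go([.5847,-.145,0],-.2)
E
```

```text
[[ 0.5967 -0.0877  0.5893 -0.0877]
 [ 0.5955 -0.1213  0.5886 -0.1213]]
outer slope 0.03567400231297367 outer x at ends [0.59654322 0.59440278]
t 15.0 tcp [ 5.818e-01 -1.456e-01  3.000e-04] ang -0.09 tilt [-0.006  0.005 -1.   ] F [-3.1  6.3  6.3] gap 25.6 gf 37.7 -> units [0.02 0.1  0.01] yaw 0.01
```

```bash
python3 -c "
from station import manip; print(manip.sign_off())"
```

```text
the job is handed in; nothing more can be done
None
```

The job is handed in at about 15 s on the robot's clock: the pin is pushed down to its collar (14 N felt at the expected height), and the hand holds the leg at about 44.9 mm against the 45 mm mark with the lever closed. I viewed 12 pictures, two over the limit of 10.

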